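# Clear the mug, try the catch, hold the paint chest open

### The arm

A 7-joint arm with a two-finger parallel gripper is mounted at the origin on the work surface. World frame = base frame: x ahead of the robot, y to its left, z up, the work surface at z = 0. Lengths are in m, angles in rad, forces in N, time in s.
With the tool pointing down it reaches from about 0.425 to 0.95 m from the base axis. Payload 4.7 kg.
Tool frame: the origin (TCP) lies on the centre line of the jaws, within the pads' length; the fingertips stand robot.nose_length ahead of it and the grasp point (between the pads) lies 8 mm behind it (robot.nose_length is the distance from the TCP to the fingertips, in m); z points along the fingers, x is the direction in which the jaws open and shut, and the axes are right-handed (so a half turn about z gives the same grasp; the last joint's range is limited). The gripper opens to 85 mm and grips with 20 to 120 N. Pads are 22 mm wide; open, the fingers measure 114 mm over their backs; the gripper's body (76 mm by 85 mm) begins 54 mm behind the grasp point. The pads swing forward as they close: fully open they stand 13 mm farther back than shut.
Start: joints at [-1.304, 0.469, -0.049, 1.532, 0.024, 1.141, -0.082], TCP at [0.197, 0.646, 0.242] pointing down, gripper open.
Joint ranges: [-2.59, 2.59], [-0.33, 1.99], [-1.39, 1.29], [0.1, 2.45], [-1.04, 4.18], [0.21, 1.99], [-2.66, 2.66]. Speed limits (rad/s): [2.57, 2.57, 3.14, 3.14, 3.14, 3.14, 3.14].

### API

Orientations are given as [roll, pitch, yaw] about the fixed x, y, z axes, in that order (R = Rz(yaw) Ry(pitch) Rx(roll)).
In Python, from plant import robot gives the robot as it stands. Calls block until the motion is done:
- robot.goto(position, orientation): joint-space move of the TCP to a pose.
- robot.move_straight(position, vel=0.15, attitude=None, contact_N=None): straight line of the TCP; attitude=None keeps the orientation; vel is the mean speed in m/s. With contact_N (N) it stops when the force on the tool has changed by that much, and returns True; else False.
- robot.move_joints(angles): joint-space move.
- robot.grip(opening, strength=None): opening from 0.0 (shut) to 1.0 (fully open); strength is the grip in N (None keeps the last); returns when the fingers have stopped.
- robot.sleep(seconds).
- robot.inverse_kinematics(position, orientation): joint angles nearest the present ones, or None.
- robot.sense(): the state.
- robot.grab_frame(name): name is "scene" or "top" or "wrist"; returns a dict with "image" (420x560x3 uint8, red, green, blue), "range_z" (420x560 float32, m along the optical axis (not along the pixel's ray), 0 where there is no reading), "fx", "fy", "cx", "cy" (pixels), "R" (3x3) and "t" (3): a world point X has camera coordinates R X + t. Camera axes: x right, y down, z forward; pixel columns grow to the right and rows downward; lengths in m; the calibration is good to about 2 mm. A picture is of the moment at which its call begins.
A pose or a line that the arm cannot do raises robot.IKError and nothing moves.
- robot.close_job(): hands the job in, once; it reports no verdict.
The state is a dict: "t": time; "joint_pos": joint angles; "joint_velocities": joint speeds; "effort": joint torques, N m; "tcp_pos": TCP position; "tcp_rot": TCP orientation; "wrist_force": force on the tool from outside, world axes, zero at the start; "torque": the same for the moment, N m; "opening": opening from 0.0 (shut) to 1.0 (fully open).
Only numpy, scipy, OpenCV 4.12 (cv2) and the standard library are available. Lean on these libraries where they do the work, as an engineer would, in place of code of your own. Each camera call takes 0.05 s, during which the arm holds its last target.

### The job

The painter needs the paint chest held open: first hang the enamel mug that was left on its lid by its handle on a peg of the mug stand and let go of it. Then, with the slide catch still untouched, tug the lid up by its front pull to learn whether the catch is holding it; if it is, do not force it: ease off, slide the catch knob off, and lift again. Raise the lid by the pull to about 50 degrees or more and finish still holding it up there by the pull, because it falls shut when let go; leave everything else on the table where it is.

Things in the scene. Friction and masses are not known exactly. Their poses are not given: they have to be found in the camera images.
- chest: grey sheet-steel paint chest, 200 mm deep (x) by 260 mm wide (y), 110 mm high with its lid shut. Origin: centre of its underside; its front (with pull and catch) faces its own -x, its y axis runs along the lid hinge, z up. Stands fixed on the table.
- lid (a joint): angle of the chest lid in rad: 0 shut, grows as the front edge lifts, stop at 1.2. The lid weighs about 0.5 kg (about 2 N at the pull), hinged along the rear top edge; it has no stay and falls shut when let go. If the catch holds it, it lifts only 3 to 5 mm at the pull (0.01 to 0.02 rad) and then stops hard.
- lid_pull (a point): centre of the rolled steel bead at the end of the lid's pull tab: a bar 14 mm in diameter and 28 mm long along the chest's y, its centre 37 mm in front of the lid's front edge, midway along it, about 108 mm above the table when shut; free on both ends and below. It turns with the lid about point lid_hinge, at a radius of 243 mm.
- lid_hinge (a point): point on the lid's hinge axis, midway along the chest's rear top edge, 107 mm above the table; the axis runs along the chest's y.
- slide (a joint): travel of the slide catch in m: 0 as found (catch on), 0.016 fully off; the knob moves to the chest's -y, away from the pull. It stays where it is left; it takes about 3 N to move. The outer knob looks the same whether or not the catch is holding the lid: the strike inside the lid is loose, so with the knob at 0 the catch sometimes holds and sometimes misses. Fully off, it never holds.
- slide_knob (a point): centre of the catch's steel thumb knob: 14 mm by 14 mm in plan, 26 mm high, on a thin stem out of the chest's front face; centre 28 mm in front of that face (22 mm in front of the lid skirt), 72 mm above the table, 85 mm to the chest's -y from the pull when on. Can be pinched across y from above or pushed.
- mug: white enamelled steel mug, 66 mm across, 75 mm high, about 0.13 kg, empty, with a dark rim; found standing upright on the lid (lid top 110 mm above the table). Origin: centre of its underside; z is its axis, the handle is on its +y side.
- mug_handle (a point): centre of the opening of the mug's handle, 45 mm from the mug's axis towards its +y, 40 mm above its underside. The opening is 24 mm wide (radially) and 36 mm high, its plane holds the mug's axis and its y; the handle bar is 8 mm thick and reaches 65 mm from the axis.
- stand: wooden mug stand fixed on the table: round foot 116 mm across, post 20 mm thick with a ball on top, 264 mm high, three pegs. Origin: centre of its underside, on the post's axis, z up.
- stand_peg0 (a point): hanging point on the axis of a peg of the stand, the peg that points to the stand's own -x (towards the robot's side), 60 mm out from the post's axis and 210 mm above the table. The peg is 9 mm thick, rises outwards at 30 degrees from the post and ends, with a 12 mm ball, 35 mm further out (horizontally) and 20 mm higher than this point.
- stand_peg1 (a point): hanging point on the axis of a peg of the stand, the peg that points 60 degrees from the stand's +x towards its +y, 60 mm out from the post's axis and 210 mm above the table. The peg is 9 mm thick, rises outwards at 30 degrees from the post and ends, with a 12 mm ball, 35 mm further out (horizontally) and 20 mm higher than this point.
- stand_peg2 (a point): hanging point on the axis of a peg of the stand, the peg that points 60 degrees from the stand's +x towards its -y, 60 mm out from the post's axis and 210 mm above the table. The peg is 9 mm thick, rises outwards at 30 degrees from the post and ends, with a 12 mm ball, 35 mm further out (horizontally) and 20 mm higher than this point.
- claypot: bystander, leave alone: round orange clay pot with a knobbed lid, 128 mm across, 136 mm high. Origin: centre of its underside.
- jar_a: bystander, leave alone: closed paint jar, 52 mm across, 68 mm high. Origin: centre of its underside.
- jar_b: bystander, leave alone: closed paint jar, 52 mm across, 68 mm high. Origin: centre of its underside.
- bowl: bystander, leave alone: bare clay bowl, 104 mm across, 38 mm high. Origin: centre of its underside.
- holder: bystander, leave alone: bare clay candle holder, 72 mm across, 55 mm high. Origin: centre of its underside.
- brushcup: bystander, leave alone: clay beaker, 72 mm across, 85 mm high, with brushes standing in it up to about 190 mm. Origin: centre of its underside.
- bowls: bystander, leave alone: two nested bare clay bowls, 120 mm across, 64 mm high. Origin: centre of its underside.

How it is judged:
On the way, in this order (a step that is already met when the one before it is completed fails the run):
1. the mug hangs by its handle on a peg of the stand, let go ((distance between mug_handle and stand_peg0 below 0.06 m or distance between mug_handle and stand_peg1 below 0.06 m or distance between mug_handle and stand_peg2 below 0.06 m) and angle between mug's own z axis and vertical below 1.9 rad and contact force between mug and stand above 0.4 N and contact force between mug and the fingers below 0.1 N and contact force between mug and chest below 0.1 N and height (world z) of mug above 0.06 m and linear speed of mug below 0.08 m/s), for 0.4 s.
2. the lid is tugged with the catch knob not yet moved: either the catch is felt to hold it, or the lid comes up (value of joint slide below 0.004 m and contact force between lid and the fingers above 0.5 N and (contact force between slide and lid above 0.8 N or value of joint lid above 0.045 rad)), for 0.05 s.
3. the lid is lifted more than halfway by the pull (value of joint lid above 0.6 rad and distance between the grasp point and lid_pull below 0.045 m and contact force between lid and the fingers above 0.5 N), for 0.1 s.
At the end, for the whole second after the job is handed in: The fingers hold the lid still at 0.8 rad (46 degrees) or more by its pull (over 0.6 N, grasp point within 45 mm). The mug hangs at rest from a peg, not upside down: its handle opening centred within 60 mm of the hanging point, carried by the stand alone, over 60 mm above the table (all of step 1 and value of joint lid above 0.8 rad and velocity of joint lid between -0.1 and 0.1 rad/s and contact force between lid and the fingers above 0.6 N and distance between the grasp point and lid_pull below 0.045 m); the arm keeps its last pose, push and grip.
It fails at once if the catch is wrenched: the lid is pulled or driven against it with more than 60 N (contact force between slide and lid above 60 N).
It fails at once if a bystander is moved over 25 mm (distance of any of claypot, jar_a, jar_b, bowl, holder, brushcup, bowls from where it was at the start of the episode above 0.025 m).
It fails at once if a bystander is tipped over (angle between any of claypot, jar_a, jar_b, bowl, holder, brushcup, bowls's own z axis and vertical above 0.4 rad).
It also fails if it takes over 72 s, if anything falls off the work surface, if the arm or the gripper's body presses on something with over 40 N, if the wrist force passes 120 N, or if a joint passes its speed limit or range.

## Working session

There is one attempt and no reset: what is moved stays moved. The work goes in short steps, each a Python script; the robot and the scene stay as the last script left them, time stands still between calls to the robot, and variables do not carry over. Pictures are saved under pics/ and viewed, and the job is handed in when it is done.

```bash
ls; mkdir -p pics
cat > h.py <<'E'
import numpy as np, cv2
from plant import robot
def snap(n,f):
    g=robot.grab_frame(n); cv2.imwrite(f'pics/{f}.png',g['image'][:,:,::-1]); np.savez(f'{f}.npz',**g); return g
def pts(g):
    z=g['range_z'].astype(float);v,u=np.mgrid[:z.shape[0],:z.shape[1]]
    P=np.stack([(u-g['cx'])/g['fx']*z,(v-g['cy'])/g['fy']*z,z],-1)
    W=(P-g['t'])@g['R']; W[z==0]=np.nan; return W
E
python3 - <<'E'
from h import *
for n in('scene','top','wrist'):
    g=snap(n,n+'0');print(n,-g['R'].T@g['t'],g['fx'],(g['range_z']>0).mean())
s=robot.sense();print({k:np.round(v,3) for k,v in s.items()},robot.nose_length)
E
```

```text
pics
scene [ 1.28308857 -0.04637031  1.25349455] 425.84302081086884 0.9958503401360544
top [ 0.35647623 -0.0030804   1.18065861] 410.4253104718745 0.9958843537414966
wrist [0.13334506 0.66587881 0.37221512] 316.6576061492291 0.9960076530612245
{'t': np.float64(0.15), 'joint_pos': array([-1.304,  0.469, -0.049,  1.533,  0.024,  1.141, -0.082]), 'joint_velocities': array([-0.001, -0.003, -0.   , -0.006, -0.001, -0.   , -0.   ]), 'effort': array([ 1.0000e-03, -5.1076e+01, -4.7000e-02, -2.3798e+01,  1.1000e-02,
        5.0000e-03,  0.0000e+00]), 'tcp_pos': array([0.197, 0.645, 0.241]), 'tcp_rot': array([3.142e+00, 2.000e-03, 1.275e+00]), 'wrist_force': array([ 0.146, -0.225, -0.306]), 'torque': array([-0.001,  0.006,  0.02 ]), 'opening': np.float64(1.006)} 0.011
```

View pics/scene0.png

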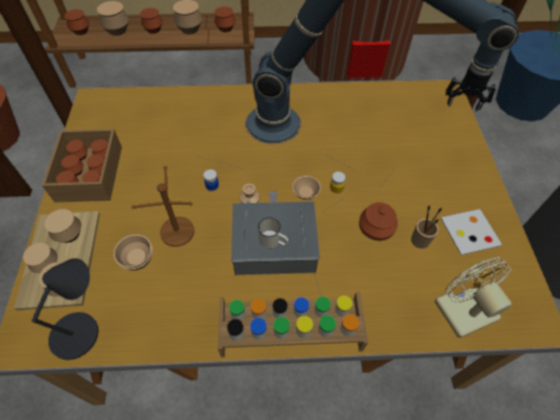

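View pics/top0.png

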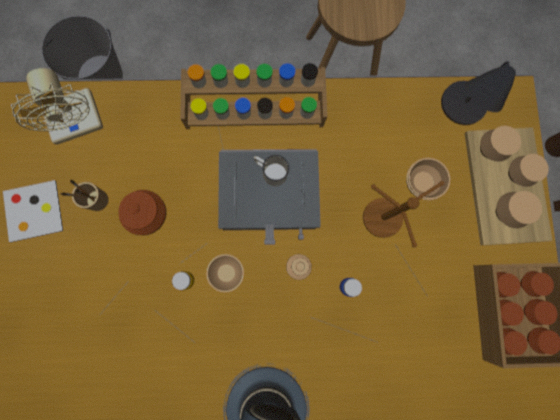

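View pics/wrist0.png

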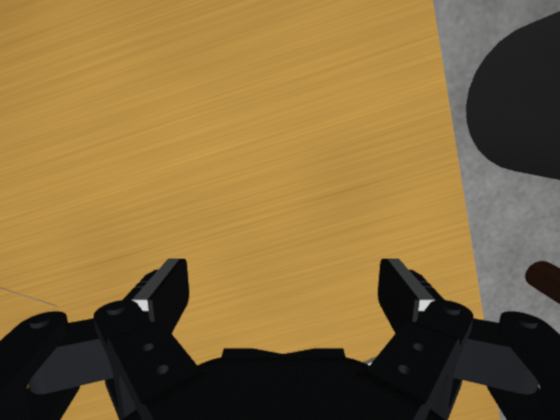

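The top view shows the chest at about (268,190), with the mug on it at (275,168) and its handle to the upper left at (258,160). The pull is at (269,235), the knob at (300,235) and the stand foot at (383,217). Next I'll measure these with the depth data.

Run:
```python
from h import *
g=dict(np.load('top0.npz'));W=pts(g)
x,y,z=W[...,0],W[...,1],W[...,2]
v,u=np.mgrid[:420,:560]
roi=(u>210)&(u<330)&(v>140)&(v<245)
m=roi&(abs(z-.110)<.006)
c,sz,a=cv2.minAreaRect(W[m][:,:2].astype(np.float32));print('lid+',c,sz,a,np.median(z[m]))
# lid only: erode
k=cv2.morphologyEx(m.astype(np.uint8),cv2.MORPH_OPEN,np.ones((15,15)))>0
c,sz,a=cv2.minAreaRect(W[k][:,:2].astype(np.float32));print('lid',c,sz,a)
m=roi&(z>.17)&(z<.2)
print('mug top',W[m].min(0),W[m].max(0),W[m].mean(0),m.sum())
m=roi&(z>.12)&(z<.2)
vis=np.zeros_like(u,dtype=np.uint8)
big=cv2.resize(g['image'][130:260,200:340][:,:,::-1],None,fx=5,fy=5,interpolation=cv2.INTER_CUBIC);cv2.imwrite('pics/tz.png',big)
big=cv2.resize(g['image'][160:260,350:460][:,:,::-1],None,fx=5,fy=5,interpolation=cv2.INTER_CUBIC);cv2.imwrite('pics/ts.png',big)
# pull / knob
for n,b in dict(pull=(255,228,282,248),knob=(290,228,310,245)).items():
    s=W[b[1]:b[3],b[0]:b[2]].reshape(-1,3)
    s=s[(s[:,2]>.06)&(s[:,2]<.2)]; print(n,len(s)); print(np.round(s[s[:,0].argsort()],3)[::max(1,len(s)//25)].tolist())
r2=(u>355)&(u<450)&(v>175)&(v<255)
for lo,hi in((.01,.03),(.15,.19),(.19,.235),(.235,.28)):
    m=r2&(z>lo)&(z<hi);print(lo,m.sum(),W[m].min(0),W[m].max(0),W[m].mean(0))
for n,(a,b) in dict(jarA=(181,281),bowl=(225,273),hold=(298,267),jarB=(351,288),bowls=(428,179),pot=(141,212)).items(): print(n,W[b,a])
```

```text
lid+ (0.5616568922996521, -0.017717331647872925) (0.26922786235809326, 0.2549893856048584) 89.0137939453125 0.11119222933799983
lid (0.5830470323562622, -0.013490289449691772) (0.2662426829338074, 0.2073940634727478) 87.13343811035156
mug top [ 0.58515095 -0.06588868  0.1702689 ] [0.65153979 0.01652693 0.19204262] [ 0.62394329 -0.02918377  0.18310051] 216
pull 181
[[0.434, -0.023, 0.114], [0.434, -0.008, 0.115], [0.437, -0.026, 0.115], [0.437, -0.003, 0.113], [0.439, -0.016, 0.116], [0.442, -0.029, 0.116], [0.442, -0.005, 0.116], [0.445, -0.005, 0.115], [0.447, -0.011, 0.116], [0.448, -0.005, 0.107], [0.45, -0.016, 0.111], [0.453, -0.019, 0.111], [0.455, -0.026, 0.11], [0.458, -0.026, 0.113], [0.458, -0.011, 0.109], [0.461, -0.024, 0.109], [0.463, -0.027, 0.109], [0.466, -0.027, 0.111], [0.466, -0.006, 0.107], [0.468, -0.024, 0.109], [0.471, -0.016, 0.113], [0.474, -0.022, 0.11], [0.476, -0.011, 0.117], [0.477, -0.027, 0.107], [0.477, -0.003, 0.106], [0.477, 0.02, 0.107]]
knob 59
[[0.448, -0.096, 0.089], [0.448, -0.099, 0.085], [0.45, -0.095, 0.07], [0.451, -0.096, 0.089], [0.451, -0
[... 648 characters left out ...]
11143] [ 0.63150514 -0.28905146  0.02989877] [ 0.53400942 -0.3733379   0.01928079]
0.15 64 [ 0.48607648 -0.35161117  0.15082104] [ 0.5214483  -0.32672676  0.18990082] [ 0.50782232 -0.34019912  0.17690833]
0.19 411 [ 0.41224646 -0.43088222  0.19001887] [ 0.56779224 -0.25810327  0.23491711] [ 0.51017214 -0.34693071  0.2146854 ]
0.235 147 [ 0.41219193 -0.43195587  0.23500914] [ 0.56683861 -0.26039886  0.26744019] [ 0.51068257 -0.34575931  0.25533686]
jarA [0.3438492  0.21952653 0.06874289]
bowl [0.36284079 0.10889928 0.00499408]
hold [ 0.37480388 -0.09433087  0.04873809]
jarB [ 0.31636051 -0.23216301  0.07033828]
bowls [ 0.62199595 -0.48468711  0.01859829]
pot [0.5244375  0.31816954 0.1119239 ]
```

View pics/tz.png

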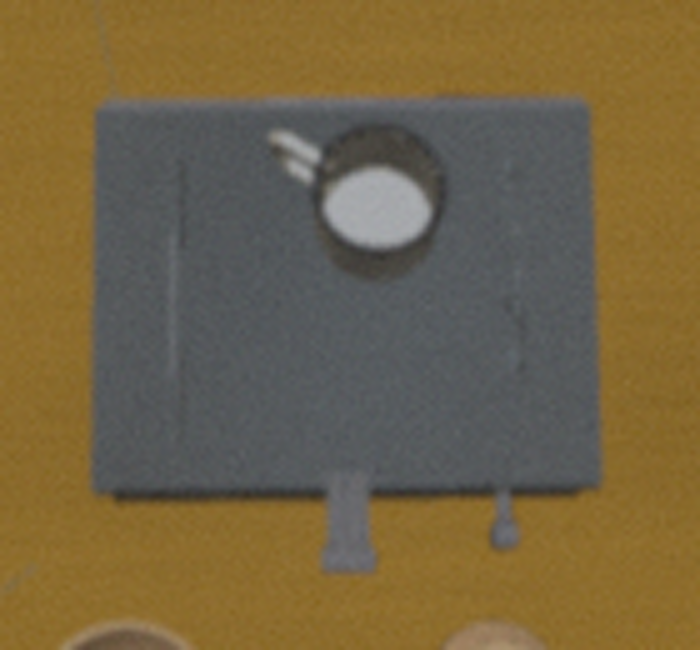

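View pics/ts.png

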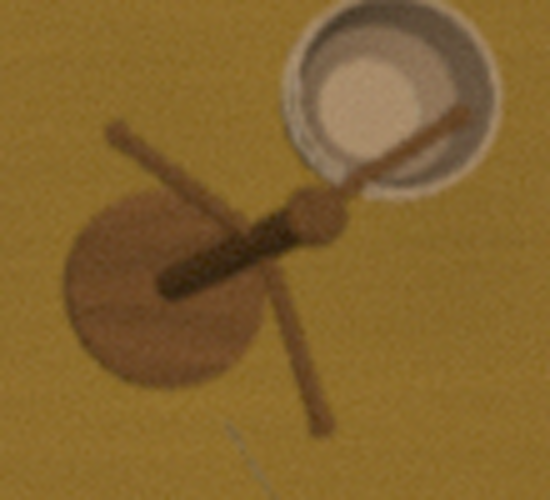

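The crops show the following, in full-image pixels:
- Bead at about (269.8,241.5), knob at (301,237), lid corners at (219,228), (320,227), (219,150) and (318,150).
- Mug rim centre at about (275.6,167.6), handle end near (255,157).
- Peg tips at (414,245.6), (373.4,186) and about (442,183). The foot is centred at (383.4,217.4).

Now I'll cast rays through these.

```bash
cat >> h.py <<'E'
def ray(g,u,v,z):
    c=-g['R'].T@g['t']; d=g['R'].T@np.array([(u-g['cx'])/g['fx'],(v-g['cy'])/g['fy'],1])
    return c+d*(z-c[2])/d[2]
def proj(g,X):
    p=g['R']@np.asarray(X,float)+g['t']; return np.array([p[0]/p[2]*g['fx']+g['cx'],p[1]/p[2]*g['fy']+g['cy']])
E
python3 - <<'E'
from h import *
g=dict(np.load('top0.npz'));np.set_printoptions(precision=4,suppress=True)
for n,u,v,z in [('bead',269.8,241.6,.113),('knob',301,237.4,.085),('FL',219,228.2,.11),('FR',320,227.2,.11),('BL',219,150.4,.11),('BR',318,150,.11),('rim',275.6,167.6,.185),('hand',255,156.5,.155),('foot',383.4,217.4,.015),('ball',413.4,203.2,.255),('p0',414,245.6,.230),('p1',373.4,186,.23),('p2',442.5,182.3,.23)]:
    print(n,ray(g,u,v,z))
W=pts(g)
# foot by depth
z=W[...,2];v,u=np.mgrid[:420,:560]
hsv=cv2.cvtColor(g['image'],cv2.COLOR_RGB2HSV);
m=(u>360)&(u<412)&(v>190)&(v<240)&(z>.008)&(z<.03);print('foot',np.median(W[m],0),W[m].min(0),W[m].max(0),m.sum())
# handle colour: bright
m=(u>248)&(u<266)&(v>152)&(v<170)&(z>.118);print(W[m])
g=dict(np.load('scene0.npz'))
cv2.imwrite('pics/sz.png',cv2.resize(g['image'][160:280,220:340][:,:,::-1],None,fx=5,fy=5,interpolation=cv2.INTER_CUBIC))
cv2.imwrite('pics/ss.png',cv2.resize(g['image'][150:260,110:230][:,:,::-1],None,fx=5,fy=5,interpolation=cv2.INTER_CUBIC))
E
```

```text
bead [ 0.4405 -0.0178  0.113 ]
knob [ 0.4524 -0.1018  0.085 ]
FL [0.4783 0.1144 0.11  ]
FR [ 0.4761 -0.1504  0.11  ]
BL [0.6894 0.1146 0.11  ]
BR [ 0.6865 -0.1533  0.11  ]
rim [ 0.6194 -0.0349  0.185 ]
hand [0.6577 0.0168 0.155 ]
foot [ 0.5117 -0.3475  0.015 ]
ball [ 0.5115 -0.3481  0.255 ]
p0 [ 0.4157 -0.3511  0.23  ]
p1 [ 0.5588 -0.265   0.23  ]
p2 [ 0.5651 -0.4312  0.23  ]
foot [ 0.5036 -0.3379  0.0184] [ 0.4554 -0.4033  0.008 ] [ 0.59   -0.288   0.0278] 1068
[[ 0.6527  0.0191  0.1674]
 [ 0.6508  0.0164  0.174 ]
 [ 0.6497  0.0138  0.1775]
 [ 0.6497  0.0113  0.1775]
 [ 0.6503  0.0088  0.1753]
 [ 0.6504  0.0192  0.1665]
 [ 0.6489  0.0165  0.1714]
 [ 0.6484  0.014   0.1728]
 [ 0.6469  0.0114  0.1779]
 [ 0.6472  0.0088  0.1769]
 [ 0.6473  0.0063  0.1765]
 [ 0.6498  0.0194  0.1594]
 [ 0.6477  0.0167  0.1665]
 [ 0.646   0.014   0.1722]
 [ 0.6447  0.0114  0.1765]
 [ 0.6445  0.0089  0.1771]
 [ 0.6451  0.0064  0.1749]
 [ 0.6437  0.0038  0.1797]
 [ 0.6444  0.0013  0.1771]
 [ 0.6497  0.0196  0.1502]
 [ 0.649   0.017   0.1525]
 [ 0.6501  0.0144  0.1487]
 [ 0.6426  0.0089  0.1747]
 [ 0.6418  0
[... 1016 characters left out ...]
 0.6432  0.0017  0.1339]
 [ 0.6443 -0.0009  0.13  ]
 [ 0.6275 -0.0035  0.191 ]
 [ 0.6292 -0.006   0.1845]
 [ 0.6311 -0.0086  0.1774]
 [ 0.6417  0.007   0.1298]
 [ 0.6412  0.0044  0.1315]
 [ 0.6417  0.0018  0.1294]
 [ 0.6402 -0.0009  0.1349]
 [ 0.6248 -0.0035  0.1914]
 [ 0.6286 -0.006   0.1772]
 [ 0.6337 -0.0086  0.1585]
 [ 0.638   0.0018  0.133 ]
 [ 0.6238 -0.0034  0.1857]
 [ 0.6286 -0.006   0.1678]
 [ 0.6341 -0.0086  0.1469]
 [ 0.6211 -0.0009  0.1864]
 [ 0.6202 -0.0034  0.1894]
 [ 0.6295 -0.006   0.1544]
 [ 0.6336 -0.0086  0.1391]
 [ 0.6184 -0.0009  0.187 ]
 [ 0.618  -0.0034  0.1883]
 [ 0.629  -0.006   0.1461]
 [ 0.6338 -0.0087  0.128 ]
 [ 0.6159 -0.0033  0.1864]
 [ 0.6292 -0.0059  0.1353]]
```

View pics/sz.png

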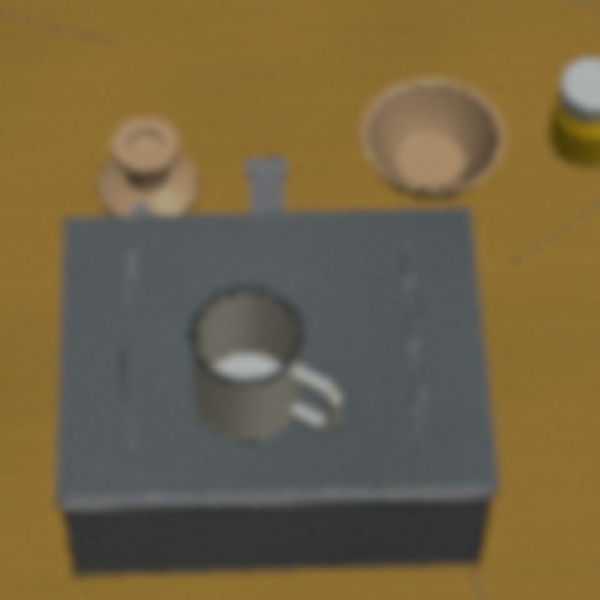

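View pics/ss.png

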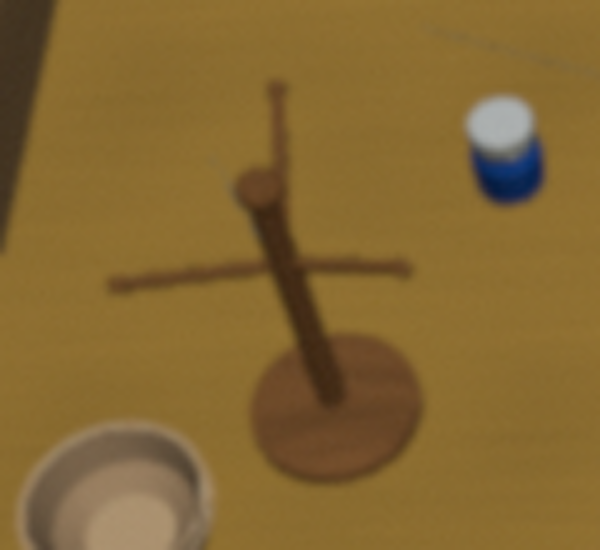

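Measured positions, all consistent with the given sizes:

| Item | Position / direction | Check |
|---|---|---|
| Mug axis | (0.6185, -0.034) | rim extents agree |
| Mug handle | towards about 60° | end 62–65 mm from the axis |
| Stand | (0.5115, -0.348), yaw about 1.6° | foot and ball agree to 1 mm |
| Chest | yaw about -0.6°, front edge x = 0.477 | lid about 265 x 210 mm |
| Bead | (0.4405, -0.018) | 37 mm ahead of the edge, as specified |
| Knob | (0.455, -0.103) | about 84 mm from the bead |

Next I'll check IK for the whole plan before moving.

```bash
cat >> h.py <<'E'
from scipy.spatial.transform import Rotation as Ro
np.set_printoptions(precision=3,suppress=True)
D=np.deg2rad
MUG=np.array([.6185,-.034]); ST=np.array([.5115,-.348]); STY=D(1.6)
BEAD=np.array([.4405,-.018,.108]); KNOB=np.array([.4545,-.1025,.072]); CY=-.009
HR=.243; HINGE=np.array([BEAD[0]+HR*np.cos(CY),BEAD[1]+HR*np.sin(CY),.107])
def down(yaw): return [np.pi,0,yaw]
def tilt(a,yaw=CY):  # jaws along chest y, fingers point down and (a) towards +x
    z=np.array([np.sin(a),0,-np.cos(a)]);x=np.array([0,1,0]);y=np.cross(z,x)
    return list(Ro.from_matrix((Ro.from_euler('z',yaw).as_matrix()@np.c_[x,y,z])).as_euler('xyz'))
def beadat(th):
    return HINGE+Ro.from_euler('z',CY).apply([-HR*np.cos(th),0,HR*np.sin(th)+.001*np.cos(th)])
def tcp_for(p,ori,off=.008): # TCP so that the grasp point is p
    return p+off*Ro.from_euler('xyz',ori).as_matrix()[:,2]
def st(m=''):
    s=robot.sense();print(m,'t%.2f'%s['t'],s['tcp_pos'],s['tcp_rot'],'F',s['wrist_force'],'open %.3f'%s['opening']);return s
E
python3 - <<'E'
from h import *
print(tilt(0))
def ik(n,p,o): print(n,p,robot.inverse_kinematics(list(p),list(o)))
for yaw in(-30,150): 
    ik('mug',[*MUG,.155],down(D(yaw)));ik('mugup',[*MUG,.32],down(D(yaw)))
for yaw in(1.6,181.6):
    ik('pegout',[.385,-.395,.26],down(D(yaw)));ik('peg',[.452,-.395,.21],down(D(yaw)))
ik('knob',KNOB,tilt(0))
for th in(0,.3,.6,.9,1.05):
  for a in (0,.3,.6,.9):
    o=tilt(a);ik((th,a),tcp_for(beadat(th),o),o)
E
```

```text
[np.float64(-3.1415926535897927), np.float64(0.0), np.float64(1.5617963267948967)]
mug [np.float64(0.6185), np.float64(-0.034), 0.155] [-0.474  0.528  0.644  1.789 -0.381  0.951 -0.194]
mugup [np.float64(0.6185), np.float64(-0.034), 0.32] [-0.536  0.374  0.717  1.603 -0.255  1.261 -0.298]
mug [np.float64(0.6185), np.float64(-0.034), 0.155] [ 0.746  0.78  -1.18   1.717  0.774  1.194  1.972]
mugup [np.float64(0.6185), np.float64(-0.034), 0.32] [ 0.752  0.573 -1.175  1.528  0.533  1.397  2.16 ]
pegout [0.385, -0.395, 0.26] [-0.118  0.413  1.122  1.85  -0.41   1.138  1.177]
peg [0.452, -0.395, 0.21] [-0.006  0.505  0.918  1.792 -0.453  1.071  1.104]
pegout [0.385, -0.395, 0.26] [-0.118  0.413  1.122  1.85  -0.41   1.138 -1.964]
peg [0.452, -0.395, 0.21] [-0.109  0.596  1.115  1.797 -0.591  1.13  -1.908]
knob [ 0.455 -0.102  0.072] [-0.227  0.399  0.44   2.193 -0.295  0.605  1.989]
(0, 0) [ 0.441 -0.018  0.1  ] [-0.413  0.306  0.425  2.227 -0.208  0.645  1.724]
(0, 0.3) [ 0.443 -0.018  0.1  ] [-0.321  0.202  0.282  2.406 -0.155  0.245  1.653]
(0, 0.6) [ 0.445 -0.018  0.101] None
(0, 0.9) 
[... 545 characters left out ...]
 -0.018  0.24 ] None
(0.9, 0) [ 0.532 -0.019  0.29 ] [-0.514  0.205  0.557  1.834 -0.119  1.135  1.646]
(0.9, 0.3) [ 0.535 -0.019  0.29 ] [-0.708  0.043  0.688  2.027 -0.025  0.781  1.553]
(0.9, 0.6) [ 0.537 -0.019  0.291] [-0.975 -0.13   0.856  2.227  0.383  0.425  1.166]
(0.9, 0.9) [ 0.539 -0.019  0.293] [-0.977 -0.186  0.824  2.415  1.83   0.226 -0.264]
(1.05, 0) [ 0.563 -0.019  0.31 ] [-0.493  0.247  0.558  1.741 -0.139  1.194  1.664]
(1.05, 0.3) [ 0.565 -0.019  0.311] [-0.678  0.09   0.685  1.94  -0.072  0.833  1.598]
(1.05, 0.6) [ 0.567 -0.019  0.312] [-0.964 -0.074  0.882  2.145  0.228  0.454  1.322]
(1.05, 0.9) [ 0.569 -0.019  0.313] [-1.316 -0.288  1.096  2.343  1.593  0.348  0.031]
```

Run:
```python
from h import *
o=down(D(-30))
robot.goto([*MUG,.30],o); st('above')
snap('wrist','w1')
robot.move_straight([*MUG,.155],vel=.12); st('at mug')
robot.grip(0.0,30); st('gripped')
snap('wrist','w2')
robot.move_straight([*MUG,.19],vel=.1); st('up')
snap('top','t2'); snap('scene','s2')
```

```text
above t2.98 [ 0.619 -0.033  0.3  ] [-3.141  0.001 -0.521] F [0.818 0.561 0.19 ] open 0.999
at mug t4.38 [ 0.619 -0.034  0.156] [-3.141 -0.001 -0.524] F [ 0.762  0.433 -0.069] open 1.000
gripped t4.71 [ 0.619 -0.034  0.156] [-3.141 -0.001 -0.524] F [-0.126  1.445  5.126] open 0.755
up t5.26 [ 0.618 -0.034  0.19 ] [-3.141  0.    -0.523] F [ 0.157  0.605 -2.018] open 0.757
```

View pics/w1.png

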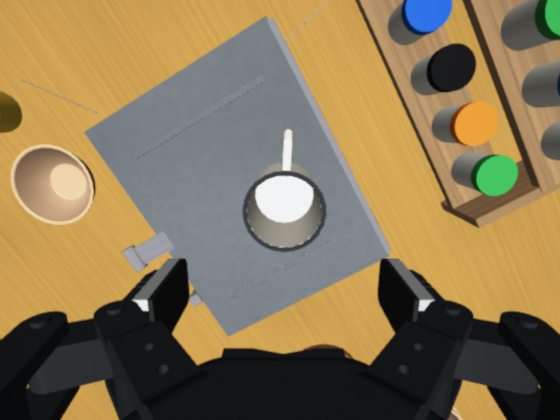

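View pics/s2.png

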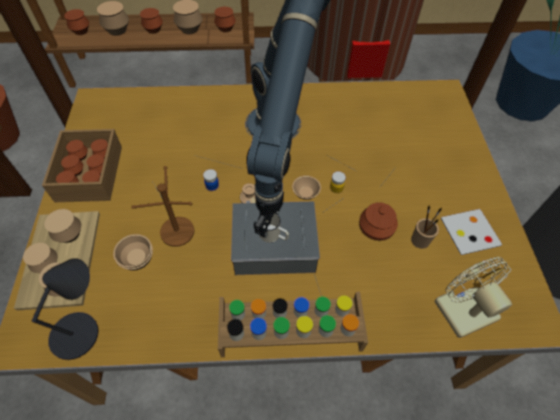

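View pics/w2.png

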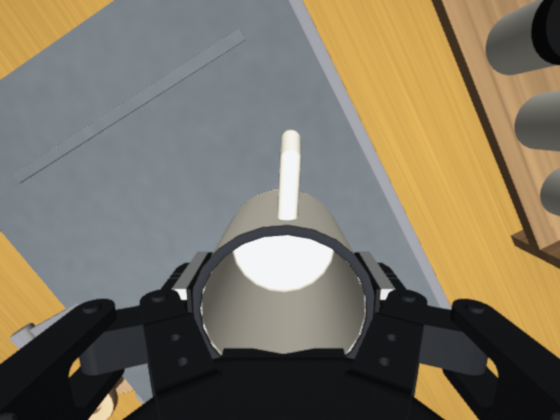

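Grasp is good: the mug is centred between the pads and the handle points straight "up" in the wrist view, at (290,135). I'll lift it high enough to clear the stand, line the handle opening up with peg 0's axis, and slide it on.

```bash
cat >> h.py <<'E'
PD=-np.array([np.cos(STY),np.sin(STY)])
HD=np.array([-np.sin(STY),np.cos(STY)])  # handle direction when at the peg
MO=down(STY)
def mugtcp(s,dz=0):
    h=np.r_[ST+.06*PD,.210]+s*np.r_[PD*np.cos(D(30)),.5]
    return np.r_[h[:2]-.045*HD,h[2]+.0055+dz]
E
python3 - <<'E'
from h import *
a=mugtcp(.08); print(a)
robot.move_straight([*MUG,.36],vel=.2)
robot.move_straight([a[0],a[1],.36],vel=.2,attitude=MO); st('over')
robot.move_straight(list(a),vel=.15); s=st('start of peg')
snap('wrist','w3');snap('scene','s3');snap('top','t3')
E
python3 - <<'E'
from h import *
for f,n,b in(('s3','sc3',(110,130,240,240)),('t3','tt3',(340,150,470,280))):
    g=dict(np.load(f+'.npz'));cv2.imwrite(f'pics/{n}.png',cv2.resize(g['image'][b[1]:b[3],b[0]:b[2]][:,:,::-1],None,fx=4.5,fy=4.5,interpolation=cv2.INTER_CUBIC))
E
```

```text
[ 0.384 -0.397  0.256]
over t8.67 [ 0.384 -0.396  0.36 ] [-3.141 -0.     0.029] F [-0.66   0.64  -1.433] open 0.758
start of peg t9.52 [ 0.384 -0.397  0.256] [ 3.14  -0.001  0.028] F [-0.275 -0.305 -0.983] open 0.753
```

View pics/w3.png

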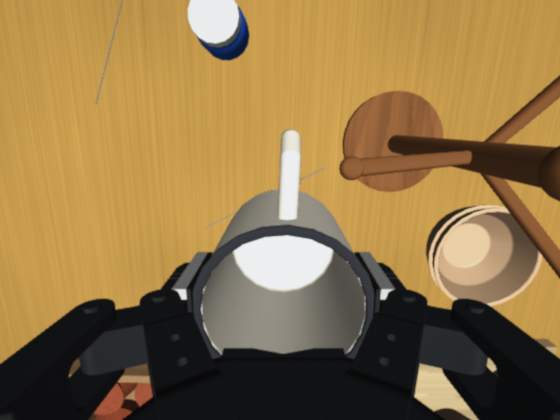

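View pics/sc3.png

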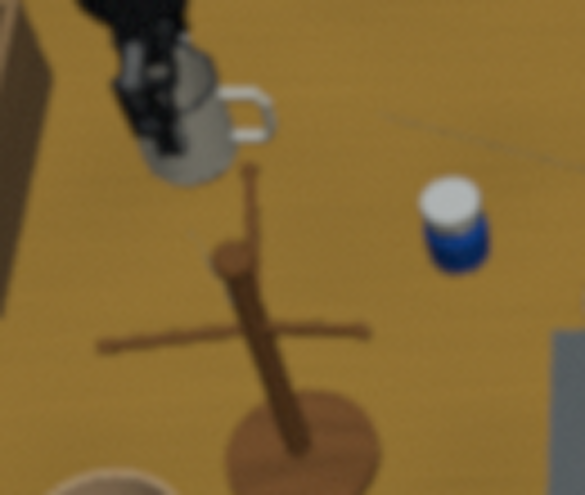

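View pics/tt3.png

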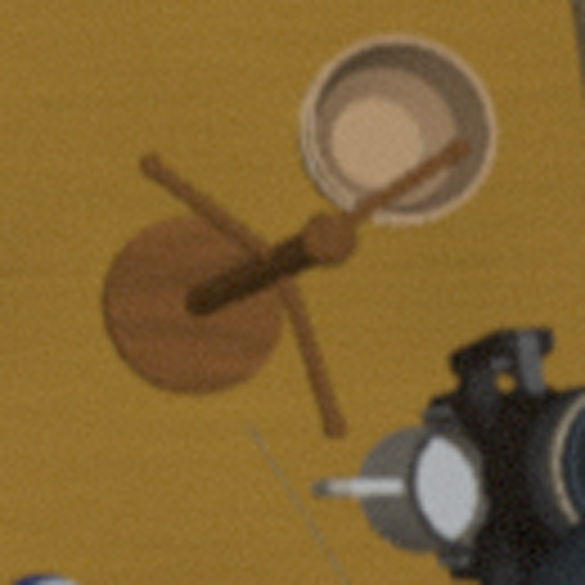

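Everything matches the plan: the handle loop sits just beyond the tip of peg 0. As a numeric check, I'll project the predicted handle centre, handle end and peg tip into both views.

Run:
```python
from h import *
t=np.array([.384,-.397,.256]);h=np.r_[t[:2]+.045*HD,t[2]-.0055]
tip=np.r_[ST+.095*PD,.23]; end=np.r_[t[:2]+.065*HD,h[2]+.015]
for f,b in(('s3',(110,130)),('t3',(340,150))):
    g=dict(np.load(f+'.npz'))
    for n,X in(('h',h),('tip',tip),('end',end)): print(f,n,proj(g,X),(proj(g,X)-b)*4.5)
```

```text
s3 h [164.064 154.398] [243.287 109.789]
s3 tip [164.778 166.999] [246.502 166.494]
s3 end [169.569 150.823] [268.062  93.706]
t3 h [418.762 259.575] [354.429 493.086]
t3 tip [413.768 245.255] [331.956 428.649]
t3 end [412.357 259.763] [325.607 493.931]
```

The observed loop sits about 1–5 mm further to +y than predicted, within the 6 mm margin. I'll shift 2.5 mm towards -y and slide on with contact detection.

Run:
```python
from h import *
sh=np.r_[-.0025*HD,0]
print(robot.move_straight(list(mugtcp(.035)+sh),vel=.06,contact_N=5)); st()
snap('wrist','w4');snap('scene','s4')
print(robot.move_straight(list(mugtcp(.0)+sh),vel=.06,contact_N=5)); st()
snap('wrist','w5');g=snap('scene','s5');snap('top','t5')
b=(110,130,240,240);cv2.imwrite('pics/sc5.png',cv2.resize(g['image'][b[1]:b[3],b[0]:b[2]][:,:,::-1],None,fx=4.5,fy=4.5,interpolation=cv2.INTER_CUBIC))
```

```text
False
 t10.57 [ 0.422 -0.398  0.233] [3.141 0.    0.027] F [-0.476 -0.217 -1.461] open 0.754
False
 t11.40 [ 0.453 -0.397  0.215] [3.142 0.001 0.028] F [ 0.151  0.705 -1.034] open 0.754
```

View pics/w5.png

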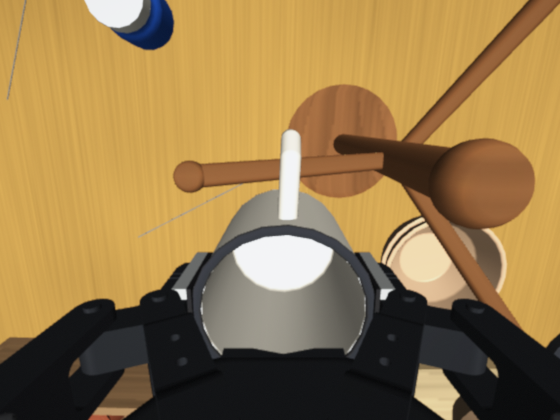

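View pics/sc5.png

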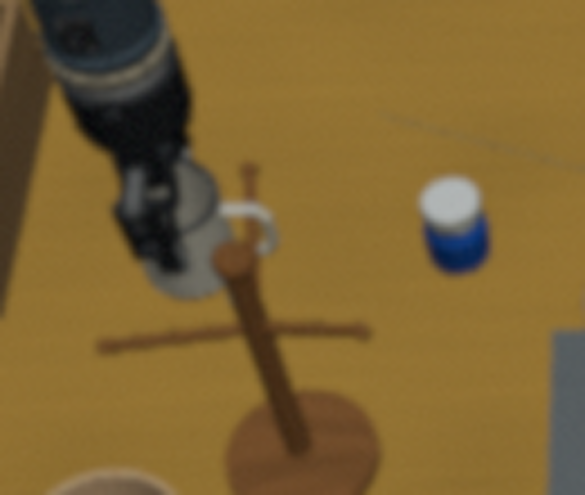

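The wrist view shows the peg passing under the top bar of the handle at (290,165), so it is inside the loop. Now I'll lower until it touches, release, and back straight up.

Run:
```python
from h import *
p=robot.sense()['tcp_pos']
print(robot.move_straight([p[0],p[1],p[2]-.02],vel=.03,contact_N=3)); s=st('low')
print('dz',s['tcp_pos'][2]-p[2])
snap('wrist','w6')
robot.grip(1.0); st('rel')
p=robot.sense()['tcp_pos']
robot.move_straight([p[0],p[1],.36],vel=.15); st('up')
snap('wrist','w7');g=snap('scene','s7');snap('top','t7')
b=(110,130,240,240);cv2.imwrite('pics/sc7.png',cv2.resize(g['image'][b[1]:b[3],b[0]:b[2]][:,:,::-1],None,fx=4.5,fy=4.5,interpolation=cv2.INTER_CUBIC))
```

```text
True
low t12.07 [ 0.453 -0.397  0.2  ] [-3.141 -0.     0.028] F [ 1.467 -0.712  2.047] open 0.751
dz -0.015449444481956787
rel t12.47 [ 0.452 -0.397  0.2  ] [-3.14   0.002  0.028] F [-0.729 -0.264  0.657] open 1.000
up t13.68 [ 0.452 -0.396  0.359] [-3.139  0.003  0.028] F [-0.589 -0.355  0.098] open 1.001
```

View pics/w7.png

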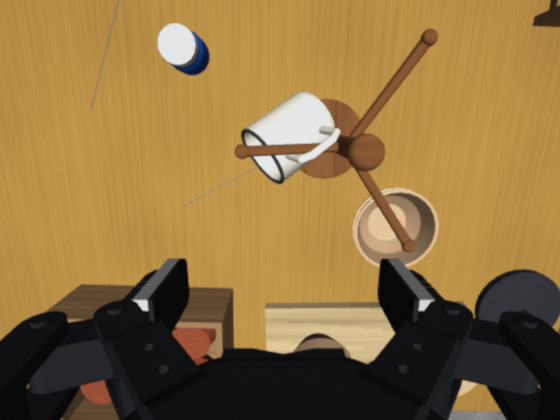

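View pics/sc7.png

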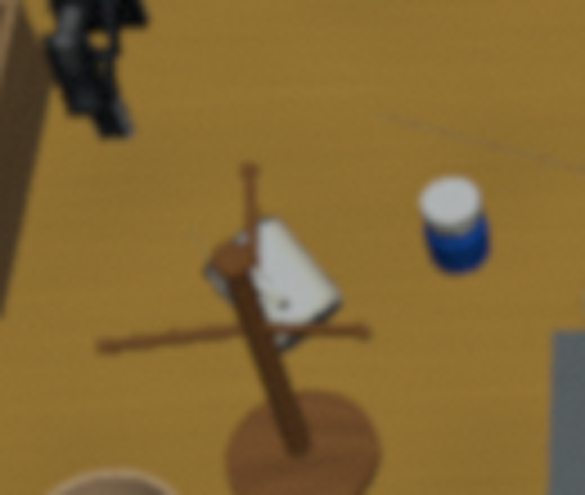

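The mug hangs by its handle on peg 0, lying on its side below the peg. I'll wait and take another look to confirm it is at rest, carried by the stand, and not past 1.9 rad.

```bash
python3 - <<'E'
from h import *
robot.sleep(.4)
g=snap('wrist','w8')
W=pts(g);hsv=cv2.cvtColor(g['image'],cv2.COLOR_RGB2HSV)
v,u=np.mgrid[:420,:560]
m=(u>230)&(u<350)&(v>80)&(v<200)&(hsv[...,1]<60)&(hsv[...,2]>90)&(W[...,2]>.08)
P=W[m];print(m.sum(),P.mean(0),np.percentile(P,[3,97],axis=0))
body=P
c=body.mean(0);U,S,V=np.linalg.svd(body-c,full_matrices=False);print(S,V)
# heights near rim vs bottom ends along image
for (a,b) in [(262,150),(275,130),(290,118),(305,108),(320,115),(312,150),(270,170)]: print((a,b),W[b,a],g['image'][b,a])
p=robot.sense()['tcp_pos'];st()
E
python3 - <<'E'
import cv2;a=cv2.imread('pics/w7.png');b=cv2.imread('pics/w8.png');d=cv2.absdiff(a,b)[60:200,200:360];print(d.mean(),(d.max(2)>40).sum())
cv2.imwrite('pics/w8c.png',cv2.resize(b[60:200,200:400],None,fx=3.5,fy=3.5,interpolation=cv2.INTER_CUBIC))
E
```

```text
4223 [ 0.457 -0.348  0.167] [[ 0.42  -0.393  0.13 ]
 [ 0.49  -0.311  0.206]]
[1.828 1.301 0.902] [[-0.536 -0.679 -0.502]
 [-0.237  0.692 -0.682]
 [-0.81   0.246  0.532]]
(262, 150) [ 0.432 -0.349  0.224] [137  90  54]
(275, 130) [ 0.441 -0.334  0.167] [228 228 218]
(290, 118) [ 0.456 -0.322  0.163] [230 231 228]
(305, 108) [ 0.47  -0.312  0.158] [229 231 231]
(320, 115) [ 0.486 -0.318  0.159] [227 226 214]
(312, 150) [ 0.475 -0.35   0.204] [185 178 164]
(270, 170) [ 0.435 -0.379  0.129] [230 232 234]
 t14.28 [ 0.452 -0.397  0.36 ] [-3.14   0.001  0.028] F [-0.212 -0.421  0.41 ] open 1.002
13.964285714285714 3434
```

View pics/w8c.png

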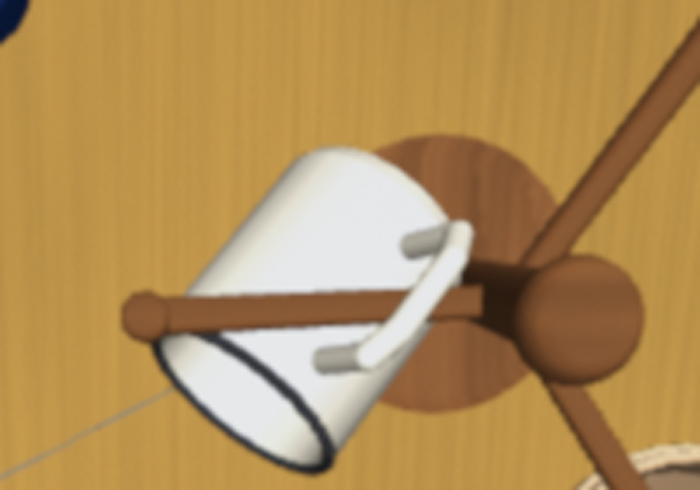

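The mug is still swinging a little, with its axis roughly horizontal. I'll leave it to settle while I move over the pull, then re-check before touching the lid.

Run:
```python
from h import *
o=tilt(.1)
robot.move_straight([.44,-.12,.34],vel=.25,attitude=o)
robot.move_straight([BEAD[0],BEAD[1],.20],vel=.2); st()
g=snap('wrist','w9'); a=snap('top','t9'); robot.sleep(.4); b=snap('top','t10')
d=cv2.absdiff(a['image'],b['image'])[180:260,370:450].max(2);print((d>40).sum(),d.mean())
cv2.imwrite('pics/tc10.png',cv2.resize(b['image'][150:280,340:470][:,:,::-1],None,fx=4.5,fy=4.5,interpolation=cv2.INTER_CUBIC))
```

```text
t16.98 [ 0.441 -0.019  0.201] [3.04  0.    1.561] F [ 0.362 -0.652  0.046] open 0.999
0 4.1096875
```

View pics/w9.png

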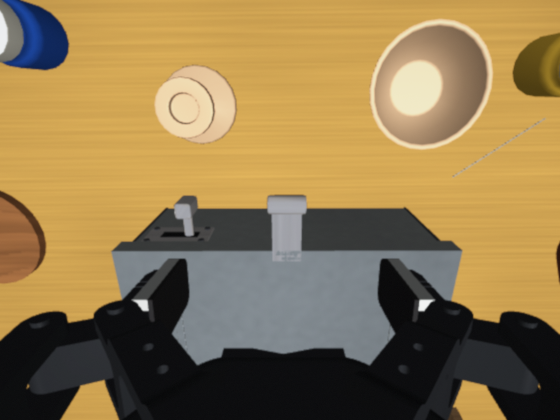

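View pics/tc10.png

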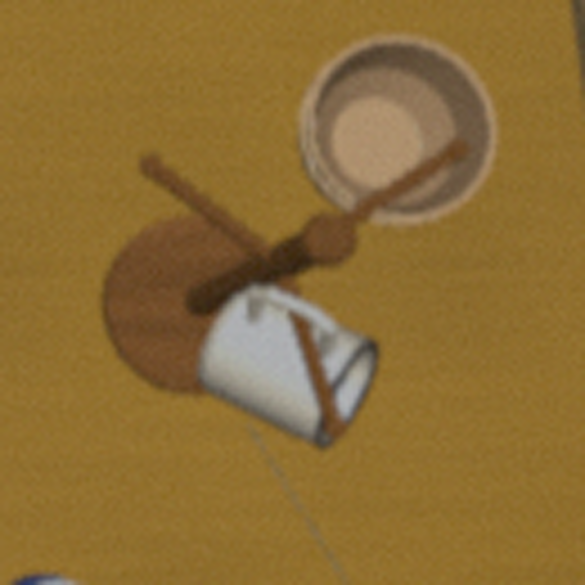

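The mug is at rest: no changed pixels between the two top frames, and its mouth faces slightly up, so it is tilted less than 90°. In the wrist view the bead is centred at (287,203) and the knob is at (187,207). I'll measure the bead from here, then descend, grip and tug.

Run:
```python
from h import *
g=dict(np.load('w9.npz'));W=pts(g)
P=W[197:210,269:306].reshape(-1,3);P=P[P[:,2]>.1];print('bead',P.min(0),P.max(0),P.mean(0))
P=W[197:220,174:198].reshape(-1,3);P=P[P[:,2]>.075];print('knob',P.min(0),P.max(0),P.mean(0))
o=tilt(.1); p=tcp_for(BEAD-[0,0,.004],o)
print(robot.move_straight(list(p),vel=.1,contact_N=6)); st('at')
snap('wrist','w10')
robot.grip(0,60); st('grip'); snap('wrist','w11')
```

```text
bead [ 0.432 -0.027  0.109] [ 0.441 -0.002  0.116] [ 0.436 -0.014  0.113]
knob [ 0.445 -0.106  0.075] [ 0.463 -0.092  0.086] [ 0.451 -0.098  0.082]
False
at t18.73 [ 0.442 -0.018  0.096] [ 3.04  -0.     1.562] F [0.404 0.107 0.829] open 1.000
grip t19.35 [ 0.441 -0.016  0.097] [ 3.042 -0.002  1.563] F [-3.662  4.628  5.709] open 0.315
```

View pics/w11.png

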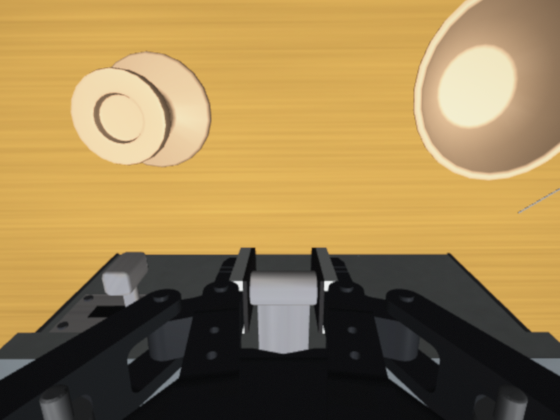

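The pads hold the bead by its two ends; the opening of about 27 mm matches the 28 mm bar. The arm was drawn 2 mm to +y, so the bead is at y ≈ -0.015. Now the tug, slow and force-limited.

Run:
```python
from h import *
p=np.array(robot.sense()['tcp_pos']);p0=p.copy()
hit=robot.move_straight(list(p+[0.0005,0,.014]),vel=.012,contact_N=12)
s=st('tug %s'%hit);print('rise',s['tcp_pos'][2]-p0[2])
robot.sleep(.15); s=st('hold')
```

```text
tug False t20.77 [ 0.442 -0.016  0.11 ] [ 3.042 -0.     1.562] F [ 1.73   4.493 -4.691] open 0.309
rise 0.013965465842108032
hold t20.92 [ 0.442 -0.016  0.11 ] [3.042 0.    1.562] F [ 1.589  5.396 -4.516] open 0.313
```

It rose 14 mm with only about 5 N on the tool and no hard stop, which suggests the catch missed. I'll check by eye that the lid really came up rather than the bead slipping.

Run:
```python
from h import *
g=snap('wrist','w12');W=pts(g)
b=snap('top','t12');B=pts(b)
A=pts(dict(np.load('t9.npz')))
for r in (155,165,175,185,195,205): print(r,np.nanmedian(A[r,225:245,2]),np.nanmedian(B[r,225:245,2]),np.nanmedian(B[r,225:245,0]))
```

```text
155 0.11068322463969638 0.11096145963934242 0.6755943057257949
165 0.11108816738837518 0.11446834776453976 0.6468683397859385
175 0.11144141785230594 0.11499102725728948 0.6193318138247494
185 0.11184495580315379 0.11627792599286418 0.5918122533675318
195 0.11084357032408648 0.11864936315972746 0.5643404872999496
205 0.1120888382827558 0.12006615360718537 0.5374205722747193
```

View pics/w12.png

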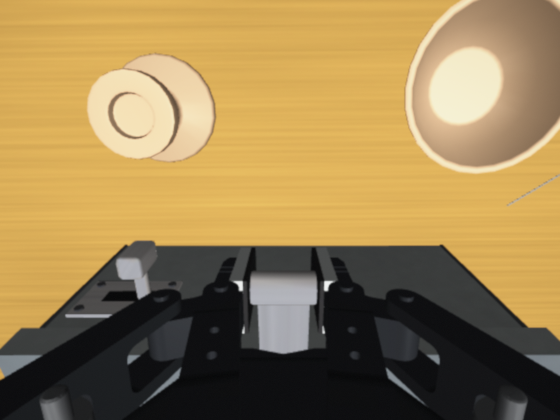

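The lid did come up: its top surface rose 8 mm at 146 mm from the hinge, which is about 0.055 rad and agrees with the 14 mm at the pull. The catch missed, so the knob stays as it is and I lift on along the arc, tilting the tool as I go.

```bash
sed -i 's/^BEAD=.*KNOB=/BEAD=np.array([.4405,-.016,.108]); KNOB=/' h.py
python3 - <<'E'
from h import *
s=st()
W=[]
for th in np.arange(.12,1.021,.1):
    a=.1+.4*(th/1.0); o=tilt(a); W.append((th,tcp_for(beadat(th),o,.011),o))
print([(w[0],w[1]) for w in W[:1]])
for th,p,o in W:
    if robot.inverse_kinematics(list(p),o) is None: print('no ik',th)
for th,p,o in W[:5]:
    h=robot.move_straight(list(p),vel=.05,attitude=o,contact_N=20); s=st('%.2f %s'%(th,h))
    if h: break
snap('scene','s13');snap('wrist','w13')
E
```

```text
t21.02 [ 0.442 -0.016  0.11 ] [3.042 0.    1.562] F [ 1.565  5.596 -4.328] open 0.312
[(np.float64(0.12), array([ 0.444, -0.016,  0.126]))]
0.12 False t21.48 [ 0.444 -0.016  0.127] [2.993 0.    1.562] F [ 1.347  3.422 -3.976] open 0.312
0.22 False t22.12 [ 0.448 -0.016  0.15 ] [2.953 0.    1.562] F [ 0.696 -0.02  -3.986] open 0.315
0.32 False t22.77 [ 0.455 -0.016  0.174] [2.913 0.    1.561] F [ 1.612 -0.862 -4.281] open 0.312
0.42 False t23.41 [ 0.465 -0.016  0.197] [2.873 0.    1.562] F [ 0.461 -0.882 -5.072] open 0.310
0.52 False t24.05 [ 0.476 -0.017  0.218] [ 2.833 -0.     1.561] F [ 0.763 -2.588 -5.306] open 0.312
```

View pics/w13.png

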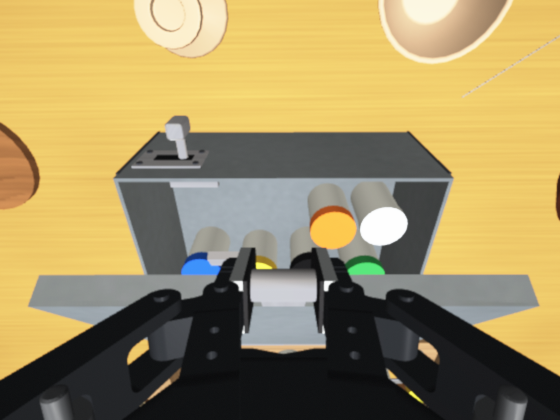

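View pics/s13.png

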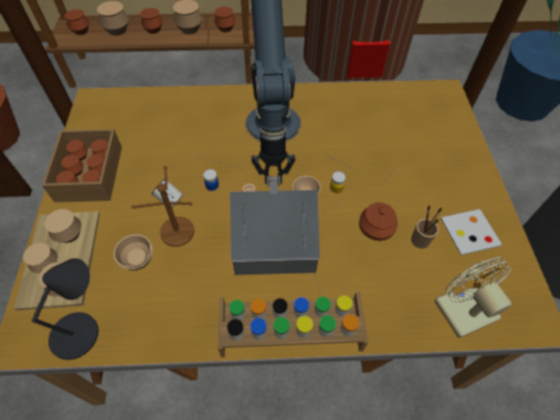

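The lid is coming up, the bead is firmly between the pads at (283,287), and the forces are low. I'll continue to about 1.0 rad.

Run:
```python
from h import *
for th in np.arange(.62,1.021,.1):
    o=tilt(.1+.4*th); p=tcp_for(beadat(th),o,.011)
    h=robot.move_straight(list(p),vel=.05,attitude=o,contact_N=20); s=st('%.2f %s'%(th,h))
    if h: break
robot.sleep(.5); st('rest')
g=snap('scene','s14');snap('wrist','w14');t=snap('top','t14')
W=pts(g);v,u=np.mgrid[:420,:560]
A=W[150:280,225:325]; 
y=W[...,1];m=(u>225)&(u<325)&(v>150)&(v<290)&(W[...,2]>.13)&((abs(y+.016-.09)<.03)|(abs(y+.016+.09)<.03))&(W[...,0]>.52)&(W[...,0]<.72)
P=W[m];c=np.median(P,0);q=np.polyfit(P[:,2],P[:,0],1);print(m.sum(),'lid angle from depth',np.arctan2(1,-q[0]) if q[0]<0 else np.arctan(1/q[0]))
d=cv2.absdiff(dict(np.load('t10.npz'))['image'],t['image']);print('mug diff',(d[180:260,370:450].max(2)>40).sum())
cv2.imwrite('pics/diff.png',d*3)
cv2.imwrite('pics/tc14.png',cv2.resize(t['image'][150:300,200:460][:,:,::-1],None,fx=3,fy=3,interpolation=cv2.INTER_CUBIC))
```

```text
0.62 False t24.79 [ 0.49  -0.017  0.239] [ 2.793 -0.     1.562] F [ 1.108 -5.211 -5.8  ] open 0.313
0.72 False t25.43 [ 0.505 -0.017  0.258] [ 2.753 -0.     1.562] F [ 0.337 -4.945 -4.046] open 0.310
0.82 False t26.07 [ 0.522 -0.017  0.275] [2.715 0.    1.562] F [-0.728 -5.28  -3.717] open 0.315
0.92 False t26.72 [ 0.541 -0.017  0.291] [ 2.674 -0.     1.562] F [-2.075 -4.664 -3.582] open 0.310
1.02 False t27.36 [ 0.561 -0.017  0.305] [ 2.634 -0.     1.562] F [-2.71  -5.045 -1.388] open 0.316
rest t27.86 [ 0.561 -0.017  0.305] [2.634 0.    1.562] F [-2.486 -5.133 -1.827] open 0.317
2428 lid angle from depth 1.0014222635272974
mug diff 0
```

View pics/w14.png

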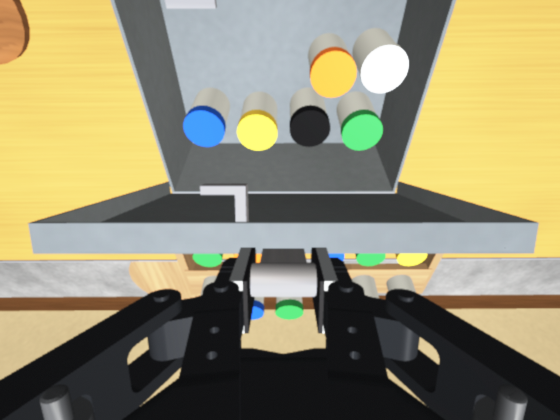

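View pics/s14.png

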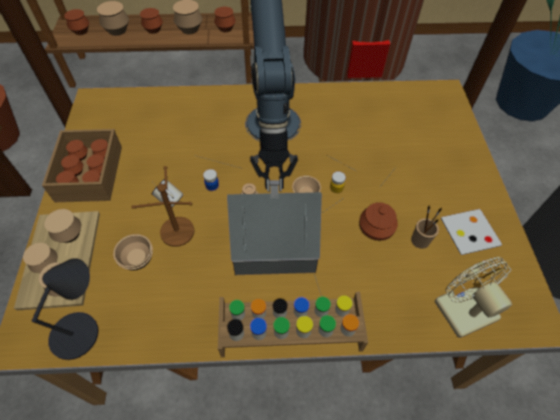

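View pics/tc14.png

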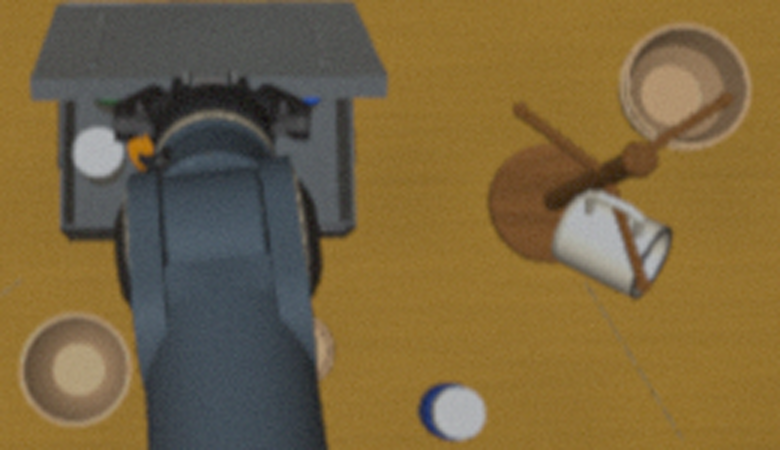

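The lid is at about 1.0 rad by both the arm pose and the depth image. The bead is between the pads, the mug hangs still, and the bystanders in view look unmoved. I'm handing in.

Run:
```python
from h import *
st();robot.close_job()
```

```text
t28.01 [ 0.561 -0.017  0.305] [ 2.634 -0.     1.562] F [-2.052 -5.267 -2.169] open 0.315
the job is handed in; nothing more can be done
```

I hung the mug by its handle on peg 0 of the stand and let go. With the catch knob untouched, I then tugged the lid by its pull. It rose 14 mm (about 0.055 rad) with only about 5 N on the tool and no hard stop. The catch had missed, so I left the knob alone and lifted straight on. I handed in at 28 s of the 72 s allowed, with the gripper still holding the pull.

**Last checks before hand-in:**
- **Lid:** about 1.0 rad (57°), by both the arm pose (1.02) and a fit to the depth image (1.00).
- **Grip:** the pads are still on both ends of the bead, at an opening of about 27 mm.
- **Mug:** at rest below the peg, with no change in the top view since before the tug. It lies nearly on its side with its mouth slightly up.
- **Bystanders:** they looked unmoved in the final pictures, but I did not measure them one by one. The arm hid the candle holder from above.

**Disagreements:**
- The mug handle appeared 1–5 mm off its predicted place before the peg, so I shifted it 2.5 mm.
- The bead was about 2 mm to +y of my first estimate.

Neither mattered in the end, and no check failed. The hand-in itself gave no verdict.

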